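Sort the concrete test samples into their trays

TASK

Five loose concrete samples (two round cores, two oblong bars and one square block with a hole) lie mixed on the bench. Put each one into the bay of the tray that has a slice of the same shape glued on its ledge, set down (not dropped) flat on the bay floor the same way up as you found it, samples beside one another and not stacked. Leave the tape measure and the roll of tape where they are.

Things in the scene. Friction and masses are not known exactly. Their poses are not given: they have to be found in the camera images.
- core_a_mid (a point): loose plain concrete core, a solid upright cylinder 42 mm in diameter and 44 mm tall, about 0.14 kg, standing on its end on the bench; the two cores are alike. The point is its centre, 22 mm above its underside; z up along its axis.
- core_b_mid (a point): loose plain concrete core, a solid upright cylinder 42 mm in diameter and 44 mm tall, about 0.14 kg, standing on its end on the bench; the two cores are alike. The point is its centre, 22 mm above its underside; z up along its axis.
- bar_a_mid (a point): loose plain concrete bar, 70 mm long (x) by 34 mm wide (y) by 36 mm tall (z), about 0.20 kg, lying on the bench; the two bars are alike. The point is its centre, 18 mm above its underside.
- bar_b_mid (a point): loose plain concrete bar, 70 mm long (x) by 34 mm wide (y) by 36 mm tall (z), about 0.20 kg, lying on the bench; the two bars are alike. The point is its centre, 18 mm above its underside.
- block_a_mid (a point): loose plain concrete block, 48 mm by 48 mm in plan (sides along x and y) and 32 mm tall, with a 20 mm through hole down its middle (z), about 0.15 kg. The point is its centre, 16 mm above its underside.
- bay_core (a point): fixed dark steel tray for the two cores, with a round slice (42 mm across), 10 mm thick, glued on its ledge; else the trays are alike. Point: centre of the bay floor, 3 mm above the bench. x: from bay to ledge, roughly away from the robot; z up. Bay inside 90 mm (x) by 160 mm (y), walls 4 mm thick, rim 11 mm above bay floor. Ledge level with rim, 54 mm deep, centre at x = 76 mm.
- bay_bar (a point): fixed dark steel tray for the two bars, with an oblong slice (34 mm by 70 mm), 10 mm thick, glued on its ledge; else the trays are alike. Point: centre of the bay floor, 3 mm above the bench. x: from bay to ledge, roughly away from the robot; z up. Bay inside 90 mm (x) by 160 mm (y), walls 4 mm thick, rim 11 mm above bay floor. Ledge level with rim, 54 mm deep, centre at x = 76 mm.
- bay_block (a point): fixed dark steel tray for the square block, with a square slice with a hole (48 mm), 10 mm thick, glued on its ledge; else the trays are alike. Point: centre of the bay floor, 3 mm above the bench. x: from bay to ledge, roughly away from the robot; z up. Bay inside 90 mm (x) by 160 mm (y), walls 4 mm thick, rim 11 mm above bay floor. Ledge level with rim, 54 mm deep, centre at x = 76 mm.
- tape_measure: bystander, not to be moved: loose black tape measure with a green disc on top, about 80 mm by 64 mm and 39 mm tall; origin under its centre.
- tape_roll: bystander, not to be moved: loose roll of brown tape lying flat, 84 mm outside and 60 mm inside diameter, 40 mm tall; origin under its centre.
Mind the look-alikes: they are no part of the job. What is shaped like the part that bears core_b_mid but blue or purple is not meant.

How it is judged:
By the outcome, as a careful person would: the job done as asked, in the order asked, and still so for the second after the job is handed in, with the robot touching nothing.
It also fails if it takes over 120 s, if anything falls off the work surface, if the arm or the gripper's body presses on something with over 40 N, if the wrist force passes 120 N, or if a joint passes its speed limit or range.

ROBOT

A 6-joint arm with a two-finger parallel gripper is mounted at the origin on the work surface. World frame = base frame: x ahead of the robot, y to its left, z up, the work surface at z = 0. Lengths are in mm, angles in rad, forces in N, time in s.
With the tool pointing down it reaches from about 275 to 750 mm from the base axis. Payload 10.2 kg.
Tool frame: the origin (TCP) lies on the front face of the gripper's body, between the roots of the fingers; the fingertips stand 73 mm ahead of it and the grasp point (between the pads) lies 54 mm ahead of it; z points along the fingers, y is the line along which they close (so a half turn about z gives the same grasp; the last joint's range is limited). The gripper opens to 85 mm and grips with 20 to 120 N. Pads are 22 mm wide; open, the fingers measure 114 mm over their backs; the gripper's body (76 mm by 85 mm) begins 54 mm behind the grasp point. The pads swing forward as they close: fully open they stand 13 mm farther back than shut.
Start: joints at [-1.394, 0.313, 1.498, -0, 1.331, -0.223], TCP at [204.336, -483.61, 303.894] pointing down, gripper open.
Joint ranges: [-2.94, 2.94], [-0.97, 2.17], [0.19, 2.56], [-1.23, 4.37], [0.02, 3.11], [-2.88, 2.88]. Speed limits (rad/s): [2.39, 2.39, 3.01, 3.14, 3.14, 3.14].

INTERFACE

Orientations are given as a unit quaternion [w, x, y, z].
In Python, from rig import * gives the robot as it stands.
- The arm moves only by the tool step_arm, never from a script. Its argument "plan" is a list of rows, each an object with "offset": the shift along the tool's x, y, z in cm, a list of three; "rot": the turn, a rotation vector about the tool's x, y, z in degrees, a list of three; "gripper": the finger opening in cm, from 0 to 8.54. In form: [{"offset": [x, y, z], "rot": [wx, wy, wz], "gripper": gripper}, ...]. A call has 1 to 12 rows; each row is the pose to reach, as a shift and turn from the pose commanded when the call began, along the tool's axes at that moment; what a row does not reach only later rows make up. A row lasts 1/10 s, in which the tool goes at most 50 mm and 8.59 degrees, less where a joint would pass 70% of its speed; a pose out of reach is approached as far as the arm can. A call with a gripper value outside its range is refused whole. The fingers move at their own pace and stop on an object; "squeeze" is the grip in N (left out, the last holds). Time passes only in rows, so rows that repeat a pose let the fingers close. It gives the time, the measured TCP pose, the force, the opening and the grip force at its end, in the units of the state.
- sense(): the state, without advancing time (a new reading comes with each control period).
- capture(name): name is "scene" or "top" or "wrist"; returns a dict with "color" (384x512x3 uint8, red, green, blue), "depth" (384x512 float32, mm along the optical axis (not along the pixel's ray), 0 where there is no reading), "vertical_fov" (degrees; the focal length in pixels is half the picture's height over the tangent of half this angle, whatever the lens; pixels are square), "cx", "cy" (the principal point, pixels), "rvec" (rotation vector, rad) and "tvec" (3), from world to camera coordinates, as OpenCV has them; the wrist camera has in their place "mount" (4x4, takes a point from camera to tool coordinates, whose origin is the TCP and whose axes are the flange's). Camera axes: x right, y down, z forward; pixel columns grow to the right and rows downward; lengths in mm; the calibration is good to about 2 mm. A picture is of the moment at which its call begins: read the wrist's pose just before it.
- finish_job(): hands the job in; it is judged then, once.
The state is a dict: "time_s": time; "joints": joint angles; "dq": joint speeds; "tau": joint torques, N m; "eef_pos": TCP position; "ee_rot": TCP orientation; "force": force on the tool from outside, world axes, zero at the start; "wrist_torque": the same for the moment, N m; "grip_width": opening from 0.0 (shut) to 1.0 (fully open); "grip_force": force on a finger pad.
Only numpy, scipy, OpenCV 4.12 (cv2) and the standard library are available. Lean on these libraries where they do the work, as an engineer would, in place of code of your own. Each camera call takes 0.05 s, during which the arm holds its last target. There are 200 camera calls.

## Working session

There is one attempt and no reset: what is moved stays moved. The work goes in short steps, Python scripts to look and compute and a tool call to move; the robot and the scene stay as the last step left them, time stands still between calls to the robot, and variables do not carry over. Pictures are saved under pics/ and viewed, at most 14 in all, crops included, and the job is handed in when it is done.

Besides the shell and the picture viewer there is one more tool, called after "Emit:" as a command line: name --argument value ..., lists and objects as JSON in quotes. step_arm: Moves the arm, as the interface text tells. Its arguments: {"type":"object","properties":{"plan":{"type":"array"},"squeeze":{"type":"number"}},"required":["plan"]}

```bash
ls; mkdir -p pics
python3 - <<'E'
from rig import *
import cv2,pickle
s=sense();print(s)
d={}
for n in("scene","top"):
    c=capture(n);d[n]=c;cv2.imwrite(f"pics/{n}0.png",c["color"][:,:,::-1])
    print(n,{k:v for k,v in c.items() if k not in("color","depth")})
pickle.dump(d,open("cap0.pkl","wb"))
E
```

```text
pics
{'time_s': 0.0, 'joints': array([-1.39442136e+00,  3.13456197e-01,  1.49846810e+00,  4.57680002e-06,
        1.33103078e+00, -2.23407869e-01]), 'dq': array([-2.08358599e-03,  3.52026422e-05,  1.25805320e-03,  1.50383276e-04,
       -1.82425487e-03,  1.80771751e-04]), 'tau': array([ 6.92815320e-04, -4.12262821e+01, -2.59744620e+01, -1.42637005e-04,
        4.15939852e-03, -4.81698095e-06]), 'eef_pos': array([ 204.29306077, -483.42614425,  303.32017745]), 'ee_rot': array([-6.80971155e-04,  9.80088025e-01,  1.98562333e-01,  1.82401578e-05]), 'force': array([ 0.08312652, -0.08945022, -0.19192531]), 'wrist_torque': array([ 0.01939911, -0.02666301,  0.00654172]), 'grip_force': 0.0, 'grip_width': 1.000141946558802}
scene {'vertical_fov': 50.94481907563676, 'cx': 258.503271873787, 'cy': 192.0400019400001, 'rvec': array([ 1.69606162,  2.0514498 , -0.66988082]), 'tvec': array([  76.0999988 , -373.82345595, 1489.5673264 ])}
top {'vertical_fov': 44.245459605468504, 'cx': 248.25108605604038, 'cy': 180.29252667291325, 'rvec': array([ 2.15038887, -2.10221776,  0.17347218]), 'tvec': array([  10.9005282 ,  468.89703705, 1410.40798078])}
```

View pics/scene0.png

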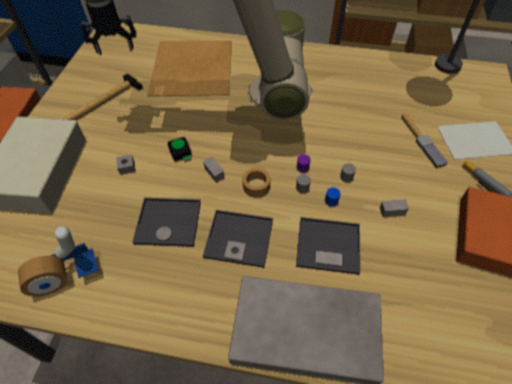

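View pics/top0.png

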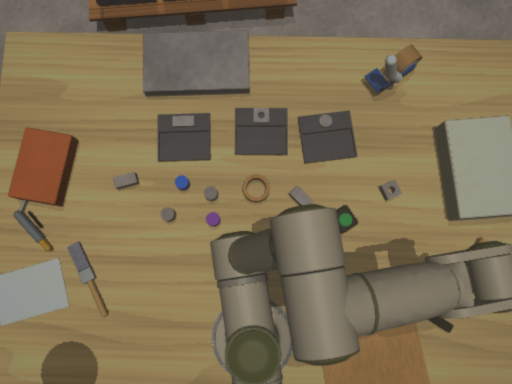

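The scene view shows two grey cores (303,184 and 348,172), a purple one (303,163), a blue one (333,197), bars (214,169 and 394,208) and the block (125,164). In the top view the grey cores are at (211,194) and (168,214), the purple and blue look-alikes at (213,219) and (182,183), the bars at (126,181) and (302,198), and the block at (391,190). The trays in the top view are bar (184,137), block (261,131) and core (327,137).

```bash
cat > h.py <<'E'
import numpy as np,cv2,pickle
from scipy.spatial.transform import Rotation as R
def cam(c,pose=None):
    h=c["color"].shape[0]; f=h/2/np.tan(np.radians(c["vertical_fov"])/2)
    if "rvec" in c:
        M=cv2.Rodrigues(np.array(c["rvec"]))[0]; Rw=M.T; o=-M.T@c["tvec"]
    else:
        p,q=pose; T=R.from_quat([q[1],q[2],q[3],q[0]]).as_matrix(); m=np.array(c["mount"])
        Rw=T@m[:3,:3]; o=T@m[:3,3]+p
    return f,c["cx"],c["cy"],Rw,o
def cast(k,uv,z):
    f,cx,cy,Rw,o=k; uv=np.atleast_2d(np.asarray(uv,float))
    d=np.c_[(uv[:,0]-cx)/f,(uv[:,1]-cy)/f,np.ones(len(uv))]@Rw.T
    return o+d*((z-o[2])/d[:,2])[:,None]
def cloud(c,k):
    f,cx,cy,Rw,o=k; h,w=c["depth"].shape; u,v=np.meshgrid(np.arange(w),np.arange(h))
    D=c["depth"]; P=np.stack([(u-cx)/f*D,(v-cy)/f*D,D],-1)@Rw.T+o; P[D==0]=np.nan; return P
def blobs(c,k,zlo,zhi,amin,amax):
    """top faces: components with height in band; centre, min-area-rect in world xy"""
    P=cloud(c,k); m=((P[...,2]>zlo)&(P[...,2]<zhi)).astype(np.uint8)
    n,l,st,ce=cv2.connectedComponentsWithStats(m,connectivity=4)
    for i in range(1,n):
        if not amin<=st[i,4]<=amax: continue
        q=P[l==i]; (x,y),(a,b),t=cv2.minAreaRect(q[:,:2].astype(np.float32))
        print("px",ce[i].round(),"n",st[i,4],"z",np.median(q[:,2]).round(1),"xy",round(x,1),round(y,1),"size",round(a,1),round(b,1),"ang",round(t,1),"rgb",np.median(c["color"][l==i],0))
E
python3 - <<'E'
from h import *
d=pickle.load(open("cap0.pkl","rb"))
for n in d:
    c=d[n];k=cam(c);print(n,k[4]);blobs(c,k,20,60,30,1500)
E
```

```text
scene [1173.03894563  148.4736295   982.99604235]
px [451.  58.] n 72 z 31.7 xy -278.1 630.2 size 41.9 63.5 ang 70.8 rgb [33. 31. 30.]
px [131.  79.] n 90 z 23.3 xy 66.7 -542.8 size 90.6 24.9 ang 60.9 rgb [21.5 21.  19. ]
px [ 96. 100.] n 178 z 22.5 xy 192.4 -621.2 size 22.3 201.7 ang 58.7 rgb [153. 119.  67.]
px [ 50. 181.] n 1037 z 40.7 xy 540.8 -589.3 size 128.5 328.9 ang 70.3 rgb [52. 49. 42.]
px [179. 147.] n 363 z 34.0 xy 362.4 -267.2 size 71.1 63.9 ang 35.2 rgb [16. 33. 23.]
px [303. 161.] n 171 z 41.7 xy 352.9 130.3 size 41.9 38.6 ang 67.4 rgb [ 92.  33. 110.]
px [124. 162.] n 217 z 29.7 xy 453.9 -414.9 size 51.9 49.0 ang 24.9 rgb [106.  99.  92.]
px [213. 168.] n 249 z 34.0 xy 424.1 -137.6 size 74.8 35.2 ang 44.2 rgb [122. 114. 107.]
px [489. 180.] n 358 z 26.5 xy 305.6 683.0 size 163.6 26.9 ang 44.6 rgb [96.  97.  84.5]
px [348. 171.] n 184 z 42.0 xy 364.2 268.3 size 42.7 40.4 ang 9.8 rgb [105.  97.  90.]
px [256. 181.] n 415 z 37.3 xy 451.3 1.2 size 84.7 82.0 ang 0.2 rgb [112.  81.  44.]
px [303. 182.] n 188 z 42.1 xy 432.0 139.6 size 39.5 41.2 ang 2.5 rgb [106.   99.   90
[... 1623 characters left out ...]
5.]
px [301. 197.] n 238 z 36.8 xy 420.5 -142.0 size 67.0 35.5 ang 46.6 rgb [120. 113. 105.]
px [ 31. 228.] n 446 z 27.3 xy 305.6 686.2 size 178.1 46.7 ang 35.8 rgb [89.5 90.  81. ]
px [346. 219.] n 396 z 37.3 xy 358.1 -272.9 size 70.9 62.5 ang 31.8 rgb [59.  65.5 49. ]
px [168. 214.] n 168 z 44.6 xy 359.7 264.5 size 40.7 40.2 ang 46.8 rgb [110. 103.  95.]
px [213. 219.] n 157 z 44.8 xy 347.8 126.1 size 41.3 38.7 ang 47.2 rgb [112.  69. 129.]
px [ 86. 273.] n 35 z 22.3 xy 179.1 506.3 size 16.3 29.6 ang 38.3 rgb [124. 125. 119.]
px [442. 324.] n 185 z 27.2 xy 58.7 -556.3 size 70.2 25.6 ang 59.9 rgb [52. 47. 38.]
px [277. 333.] n 39 z 26.8 xy 17.0 -75.5 size 61.0 9.3 ang 16.7 rgb [78. 73. 62.]
```

Run:
```python
from h import *
d=pickle.load(open("cap0.pkl","rb"))
def ang(q):  # long-axis angle & size
    r=cv2.minAreaRect(q[:,:2].astype(np.float32)); b=cv2.boxPoints(r)
    e=[b[1]-b[0],b[2]-b[1]]; e.sort(key=np.linalg.norm); v=e[1]
    return np.array(r[0]).round(1),[round(float(np.linalg.norm(x)),1) for x in e],round(float(np.degrees(np.arctan2(v[1],v[0])))%180,1)
seeds={"scene":{"core":(167,212),"block":(238,228),"bar":(329,238)},"top":{"core":(328,145),"block":(261,145),"bar":(184,147)}}
for n in d:
    c=d[n];k=cam(c);P=cloud(c,k)
    hsv=cv2.cvtColor(c["color"],cv2.COLOR_RGB2HSV); m=((hsv[...,2]<95)&(hsv[...,1]<75)).astype(np.uint8)
    nn,l,st,ce=cv2.connectedComponentsWithStats(m,connectivity=4)
    for t,(u,v) in seeds[n].items():
        i=l[v,u]; vs,us=np.nonzero(l==i) if i else ([],[])
        if not i: print(n,t,"seed miss",hsv[v,u]);continue
        h=cv2.convexHull(np.c_[us,vs].astype(np.int32))[:,0]
        print(n,t,st[i],ang(cast(k,h,14)))
    m=((P[...,2]>20)&(P[...,2]<60)).astype(np.uint8); nn,l,st,ce=cv2.connectedComponentsWithStats(m,connectivity=4)
    px={"scene":[("block",124,156),("barA",213,168),("barB",394,206)],"top":[("block",386,185),("barA",301,197),("barB",125,180)]}[n]
    for t,u,v in px: print(n,t,ang(P[l==l[v,u]]))
```

```text
scene core [ 133  198   67   48 2518] (array([ 625.6, -220.7]), [151.6, 167.3], 98.4)
scene block [ 204  211   68   56 2569] (array([638.9, -11.3]), [151.3, 165.6], 91.0)
scene bar [ 297  218   63   56 2661] (array([615.1, 234.2]), [151.7, 164.5], 92.8)
scene block (array([ 453.9, -414.9]), [49.0, 51.9], 24.9)
scene barA (array([ 424.1, -137.6]), [35.2, 74.8], 44.2)
scene barB (array([465.9, 407.2]), [38.1, 71.8], 107.2)
top core [ 298  111   59   52 2315] (array([ 621. , -223.9]), [151.4, 168.1], 98.4)
top block [ 235  108   52   47 2180] (array([634.2, -13.5]), [151.6, 163.9], 91.2)
top bar [ 158  113   53   48 2184] (array([610.2, 230.3]), [151.8, 164.6], 93.2)
top block (array([ 451.3, -418.5]), [48.1, 50.5], 115.3)
top barA (array([ 420.5, -142. ]), [35.5, 67.0], 46.6)
top barB (array([463.5, 403.6]), [37.3, 70.0], 106.7)
```

```bash
cat >> h.py <<'E'
def plan(x,y,z,clo):
    """offset (cm, tool axes) and turn (deg) from the present pose to TCP x,y,z pointing down, closing line at angle clo"""
    from rig import sense
    s=sense(); q=s["ee_rot"]; T=R.from_quat([q[1],q[2],q[3],q[0]])
    a=np.radians(clo); yv=np.array([np.cos(a),np.sin(a),0]); zv=np.array([0,0,-1.]); 
    G=R.from_matrix(np.c_[np.cross(yv,zv),yv,zv])
    print("offset",(T.inv().apply(np.array([x,y,z])-s["eef_pos"])/10).round(2),"rot",(T.inv()*G).as_rotvec(degrees=True).round(1),"| t",round(s["time_s"],2),"pos",s["eef_pos"].round(1),"q6",s["joints"][5].round(2))
E
python3 - <<'E'
from h import *
plan(452.6,-416.7,170,-65)
plan(452.6,-416.7,85,-65)
d=pickle.load(open("cap0.pkl","rb"));c=d["top"]["color"][160:240,100:420,::-1]
cv2.imwrite("pics/crop.png",cv2.resize(c,None,fx=2.5,fy=2.5,interpolation=cv2.INTER_CUBIC))
E
```

```text
offset [25.47  3.53 13.35] rot [-0.1 -0.  -2.1] | t 0.1 pos [ 204.3 -483.5  303.4] q6 -0.22
offset [25.46  3.54 21.85] rot [-0.1 -0.  -2.1] | t 0.1 pos [ 204.3 -483.5  303.4] q6 -0.22
```

View pics/crop.png

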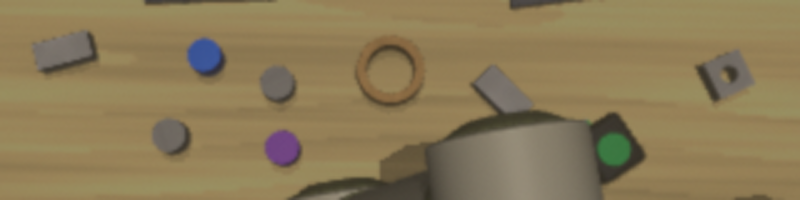

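The crop shows four cylinders: grey at top-view (211,194) and (168,214), blue at (182,183), purple at (213,219). The two grey ones are the plain concrete cores, and the coloured ones are not meant. I start with the block at (391,190), which has the hole.

Emit:
step_arm --plan '[{"offset":[25.5,3.5,13.3],"rot":[0,0,-2.1],"gripper":8.5},{"offset":[25.5,3.5,13.3],"rot":[0,0,-2.1],"gripper":8.5},{"offset":[25.5,3.5,13.3],"rot":[0,0,-2.1],"gripper":8.5},{"offset":[25.5,3.5,13.3],"rot":[0,0,-2.1],"gripper":8.5},{"offset":[25.5,3.5,13.3],"rot":[0,0,-2.1],"gripper":8.5},{"offset":[25.5,3.5,13.3],"rot":[0,0,-2.1],"gripper":8.5},{"offset":[25.5,3.5,13.3],"rot":[0,0,-2.1],"gripper":8.5},{"offset":[25.5,3.5,13.3],"rot":[0,0,-2.1],"gripper":8.5},{"offset":[25.5,3.5,13.3],"rot":[0,0,-2.1],"gripper":8.5},{"offset":[25.5,3.5,13.3],"rot":[0,0,-2.1],"gripper":8.5}]' --squeeze 40

```text
time_s: 1.1
eef_pos: [452.0, -417.4, 171.7]
ee_rot: [0.001, 0.976, 0.216, 0.0]
force: [1.0, -0.7, 0.2]
grip_width: 0.998
grip_force: 0.0
```

Run:
```python
from h import *
from rig import *
s=sense();c=capture("wrist");k=cam(c,(s["eef_pos"],s["ee_rot"]))
print(np.array(c["mount"]).round(2),c["vertical_fov"]);blobs(c,k,20,60,200,200000)
cv2.imwrite("pics/w1.png",c["color"][:,:,::-1])
plan(452.6,-416.7,83,-65)
```

```text
[[  0.    -0.96  -0.28  71.66]
 [  1.     0.     0.    -0.8 ]
 [ -0.    -0.28   0.96 -69.6 ]
 [  0.     0.     0.     1.  ]] 66.65969741403495
px [476. 238.] n 5970 z 37.6 xy 503.8 -580.7 size 143.0 3.9 ang 5.6 rgb [47. 44. 34.]
px [252. 202.] n 3597 z 31.5 xy 450.8 -416.7 size 48.8 48.0 ang 25.4 rgb [65. 57. 48.]
px [ 40. 229.] n 6729 z 35.4 xy 359.4 -271.1 size 69.0 64.3 ang 32.8 rgb [11. 12. 10.]
px [414. 369.] n 401 z 54.2 xy 384.7 -592.7 size 35.7 2.7 ang 6.2 rgb [41. 38. 31.]
offset [ 0.07 -0.04  8.87] rot [ 0.1 -0.  -0.1] | t 1.15 pos [ 452.1 -417.3  171.7] q6 0.2
```

View pics/w1.png

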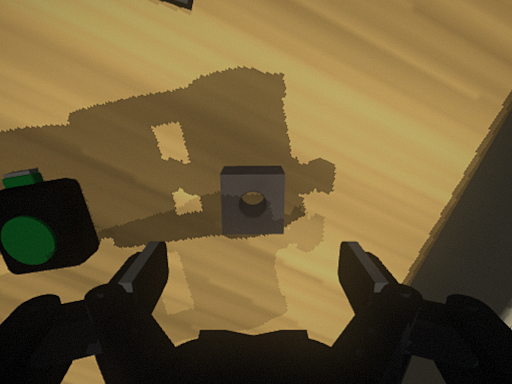

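The wrist view shows the block at (252,202), centred between the fingers. It measures (450.8,-416.7), height 31.5 and 48 mm square, which agrees with the averages. I go down and grip.

Emit:
step_arm --plan '[{"offset":[0,0,5],"rot":[0,0,0],"gripper":8.5},{"offset":[0,0,7.5],"rot":[0,0,0],"gripper":8.5},{"offset":[0,0,9.1],"rot":[0,0,0],"gripper":8.5},{"offset":[0,0,9.1],"rot":[0,0,0],"gripper":8.5},{"offset":[0,0,9.1],"rot":[0,0,0],"gripper":4},{"offset":[0,0,9.1],"rot":[0,0,0],"gripper":4},{"offset":[0,0,9.1],"rot":[0,0,0],"gripper":4},{"offset":[0,0,9.1],"rot":[0,0,0],"gripper":4},{"offset":[0,0,9.1],"rot":[0,0,0],"gripper":4},{"offset":[0,0,9.1],"rot":[0,0,0],"gripper":4},{"offset":[0,0,9.1],"rot":[0,0,0],"gripper":4},{"offset":[0,0,9.1],"rot":[0,0,0],"gripper":4}]'

```text
time_s: 2.35
eef_pos: [453.3, -417.2, 81.6]
ee_rot: [0.001, 0.976, 0.217, 0.001]
force: [-0.9, -0.4, 6.0]
grip_width: 0.55
grip_force: 42.4
```

Run:
```python
from h import *
plan(452,-417,170,-65)
plan(609.5,-12.9,170,-89)
```

```text
offset [-0.11 -0.05 -8.84] rot [ 0.2 -0.   0. ] | t 2.35 pos [ 453.3 -417.2   81.6] q6 0.2
offset [ 31.25 -30.01  -8.91] rot [ 0.2 -0.1 24. ] | t 2.35 pos [ 453.3 -417.2   81.6] q6 0.2
```

Emit:
step_arm --plan '[{"offset":[0,0,-3],"rot":[0,0,0],"gripper":4},{"offset":[0,0,-8.9],"rot":[0,0,0],"gripper":4},{"offset":[0,0,-8.9],"rot":[0,0,0],"gripper":4},{"offset":[31.2,-30.0,-8.9],"rot":[0,0,24],"gripper":4},{"offset":[31.2,-30.0,-8.9],"rot":[0,0,24],"gripper":4},{"offset":[31.2,-30.0,-8.9],"rot":[0,0,24],"gripper":4},{"offset":[31.2,-30.0,-8.9],"rot":[0,0,24],"gripper":4},{"offset":[31.2,-30.0,-8.9],"rot":[0,0,24],"gripper":4},{"offset":[31.2,-30.0,-8.9],"rot":[0,0,24],"gripper":4},{"offset":[31.2,-30.0,-8.9],"rot":[0,0,24],"gripper":4},{"offset":[31.2,-30.0,-8.9],"rot":[0,0,24],"gripper":4},{"offset":[31.2,-30.0,-8.9],"rot":[0,0,24],"gripper":4}]'

```text
time_s: 3.55
eef_pos: [609.2, -9.7, 168.8]
ee_rot: [-0.0, 1.0, 0.01, 0.0]
force: [-0.3, 0.0, -1.4]
grip_width: 0.558
grip_force: 42.2
```

Emit:
step_arm --plan '[{"offset":[0,0,0],"rot":[0,0,0],"gripper":4},{"offset":[0,0,0],"rot":[0,0,0],"gripper":4},{"offset":[0,0,0],"rot":[0,0,0],"gripper":4}]'

```text
time_s: 3.85
eef_pos: [608.5, -13.8, 168.8]
ee_rot: [0.0, 1.0, 0.008, -0.0]
force: [0.3, -0.4, -1.4]
grip_width: 0.551
grip_force: 42.2
```

Run:
```python
from h import *
from rig import *
s=sense();c=capture("wrist");k=cam(c,(s["eef_pos"],s["ee_rot"]))
print(s["force"],s["grip_force"],s["grip_width"]);blobs(c,k,20,28,800,8000)
cv2.imwrite("pics/w2.png",c["color"][:,:,::-1])
plan(609.5,-12.9,86,-89)
```

```text
[ 0.34271763 -0.44153192 -1.40070173] 42.24529445171356 0.551110428752939
px [252.  98.] n 4211 z 23.6 xy 683.8 -11.9 size 47.7 48.1 ang 1.0 rgb [221. 207. 193.]
offset [ 0.1  -0.11  8.28] rot [ 0.   0.  -0.1] | t 3.9 pos [608.5 -14.  168.8] q6 1.34
```

View pics/w2.png

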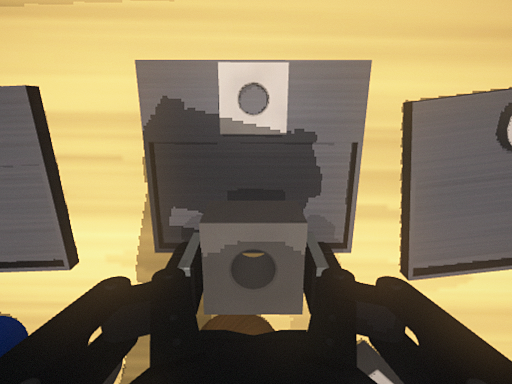

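The block is held level at (255,268) over the bay whose slice is the square one with a hole (252,98). The slice measures (683.8,-11.9) against the expected (684,-11.5).

Emit:
step_arm --plan '[{"offset":[0.1,-0.1,4],"rot":[0,0,0],"gripper":4},{"offset":[0.1,-0.1,6.5],"rot":[0,0,0],"gripper":4},{"offset":[0.1,-0.1,7.6],"rot":[0,0,0],"gripper":4},{"offset":[0.1,-0.1,8],"rot":[0,0,0],"gripper":4},{"offset":[0.1,-0.1,8.2],"rot":[0,0,0],"gripper":4},{"offset":[0.1,-0.1,8.3],"rot":[0,0,0],"gripper":4},{"offset":[0.1,-0.1,8.3],"rot":[0,0,0],"gripper":4},{"offset":[0.1,-0.1,8.3],"rot":[0,0,0],"gripper":4}]'

```text
time_s: 4.7
eef_pos: [610.0, -11.9, 86.6]
ee_rot: [0.0, 1.0, 0.009, 0.001]
force: [0.3, 0.5, -1.3]
grip_width: 0.549
grip_force: 42.2
```

Emit:
step_arm --plan '[{"offset":[0,0,0.1],"rot":[0,0,0],"gripper":4},{"offset":[0,0,0.15],"rot":[0,0,0],"gripper":4},{"offset":[0,0,0.2],"rot":[0,0,0],"gripper":4},{"offset":[0,0,0.2],"rot":[0,0,0],"gripper":4}]'

```text
time_s: 5.1
eef_pos: [609.9, -11.8, 84.6]
ee_rot: [0.0, 1.0, 0.009, 0.0]
force: [-1.8, 1.2, 4.8]
grip_width: 0.551
grip_force: 43.0
```

Contact is felt at TCP z = 84.6, as expected. I release and go to bar A.

Emit:
step_arm --plan '[{"offset":[0,0,0],"rot":[0,0,0],"gripper":6.5},{"offset":[0,0,0],"rot":[0,0,0],"gripper":6.5},{"offset":[0,0,0],"rot":[0,0,0],"gripper":6.5},{"offset":[0,0,0],"rot":[0,0,0],"gripper":6.5},{"offset":[0,0,-4],"rot":[0,0,0],"gripper":6.5},{"offset":[0,0,-8.5],"rot":[0,0,0],"gripper":6.5},{"offset":[0,0,-8.5],"rot":[0,0,0],"gripper":6.5}]'

```text
time_s: 5.8
eef_pos: [611.9, -12.1, 175.0]
ee_rot: [0.001, 1.0, 0.009, 0.005]
force: [0.5, -0.6, -0.5]
grip_width: 0.766
grip_force: 0.0
```

Run:
```python
from h import *
plan(422.3,-140,170,-45)
```

```text
offset [-19.19  12.45   0.33] rot [  0.4  -0.5 -44. ] | t 5.8 pos [611.9 -12.1 175. ] q6 1.34
```

Emit:
step_arm --plan '[{"offset":[-19.2,12.5,0.3],"rot":[0,0,-44],"gripper":8},{"offset":[-19.2,12.5,0.3],"rot":[0,0,-44],"gripper":8},{"offset":[-19.2,12.5,0.3],"rot":[0,0,-44],"gripper":8},{"offset":[-19.2,12.5,0.3],"rot":[0,0,-44],"gripper":8},{"offset":[-19.2,12.5,0.3],"rot":[0,0,-44],"gripper":8},{"offset":[-19.2,12.5,0.3],"rot":[0,0,-44],"gripper":8},{"offset":[-19.2,12.5,0.3],"rot":[0,0,-44],"gripper":8},{"offset":[-19.2,12.5,0.3],"rot":[0,0,-44],"gripper":8},{"offset":[-19.2,12.5,0.3],"rot":[0,0,-44],"gripper":8},{"offset":[-19.2,12.5,0.3],"rot":[0,0,-44],"gripper":8}]'

```text
time_s: 6.8
eef_pos: [420.3, -139.8, 165.8]
ee_rot: [-0.0, 0.924, 0.383, -0.0]
force: [-0.1, 0.3, -0.1]
grip_width: 0.937
grip_force: 0.0
```

Run:
```python
from h import *
from rig import *
s=sense();c=capture("wrist");k=cam(c,(s["eef_pos"],s["ee_rot"]))
blobs(c,k,25,60,800,12000)
plan(422.3,-140,84,-45)
```

```text
px [125.  52.] n 6035 z 39.2 xy 439.0 -9.3 size 59.2 83.7 ang 44.7 rgb [178. 126.  64.]
px [254. 204.] n 4280 z 35.5 xy 421.1 -139.3 size 69.8 34.1 ang 45.7 rgb [80. 72. 62.]
px [310. 326.] n 1152 z 33.1 xy 377.1 -250.5 size 19.7 54.2 ang 37.6 rgb [30. 26. 19.]
offset [0.13 0.15 8.18] rot [-0.  0.  0.] | t 6.85 pos [ 420.3 -139.8  165.8] q6 0.2
```

Emit:
step_arm --plan '[{"offset":[0.1,0,5],"rot":[0,0,-0.7],"gripper":8},{"offset":[0.1,0,7.2],"rot":[0,0,-0.7],"gripper":8},{"offset":[0.1,0,8.2],"rot":[0,0,-0.7],"gripper":8},{"offset":[0.1,0,8.2],"rot":[0,0,-0.7],"gripper":8},{"offset":[0.1,0,8.2],"rot":[0,0,-0.7],"gripper":2.5},{"offset":[0.1,0,8.2],"rot":[0,0,-0.7],"gripper":2.5},{"offset":[0.1,0,8.2],"rot":[0,0,-0.7],"gripper":2.5},{"offset":[0.1,0,8.2],"rot":[0,0,-0.7],"gripper":2.5},{"offset":[0.1,0,8.2],"rot":[0,0,-0.7],"gripper":2.5},{"offset":[0.1,0,8.2],"rot":[0,0,-0.7],"gripper":2.5},{"offset":[0.1,0,8.2],"rot":[0,0,-0.7],"gripper":2.5},{"offset":[0.1,0,8.2],"rot":[0,0,-0.7],"gripper":2.5}]'

```text
time_s: 8.05
eef_pos: [421.1, -139.7, 84.9]
ee_rot: [0.001, 0.922, 0.388, 0.001]
force: [-0.6, 1.1, 6.3]
grip_width: 0.389
grip_force: 40.5
```

Run:
```python
from h import *
from rig import *
bay=np.array([585.7,230.9]);a=np.radians(3); yv=np.array([-np.sin(a),np.cos(a)])
print(bay+34*yv,bay-34*yv)
p=bay-34*yv
plan(*p,170,-87)
```

```text
[583.92057749 264.85340418] [587.47942251 196.94659582]
offset [ 35.72 -11.59  -8.52] rot [ 0.1 -0.1 42.7] | t 8.05 pos [ 421.1 -139.7   84.9] q6 0.19
```

Emit:
step_arm --plan '[{"offset":[0,0,-3],"rot":[0,0,0],"gripper":2.5},{"offset":[0,0,-8.5],"rot":[0,0,0],"gripper":2.5},{"offset":[0,0,-8.5],"rot":[0,0,0],"gripper":2.5},{"offset":[35.7,-11.6,-8.5],"rot":[0,0,42.7],"gripper":2.5},{"offset":[35.7,-11.6,-8.5],"rot":[0,0,42.7],"gripper":2.5},{"offset":[35.7,-11.6,-8.5],"rot":[0,0,42.7],"gripper":2.5},{"offset":[35.7,-11.6,-8.5],"rot":[0,0,42.7],"gripper":2.5},{"offset":[35.7,-11.6,-8.5],"rot":[0,0,42.7],"gripper":2.5},{"offset":[35.7,-11.6,-8.5],"rot":[0,0,42.7],"gripper":2.5},{"offset":[35.7,-11.6,-8.5],"rot":[0,0,42.7],"gripper":2.5},{"offset":[35.7,-11.6,-8.5],"rot":[0,0,42.7],"gripper":2.5},{"offset":[35.7,-11.6,-8.5],"rot":[0,0,42.7],"gripper":2.5}]'

```text
time_s: 9.25
eef_pos: [587.5, 201.2, 168.1]
ee_rot: [-0.0, 1.0, 0.028, 0.0]
force: [-0.4, -0.6, -1.1]
grip_width: 0.39
grip_force: 40.9
```

Emit:
step_arm --plan '[{"offset":[0,0,0],"rot":[0,0,0],"gripper":2.5},{"offset":[0,0,0],"rot":[0,0,0],"gripper":2.5},{"offset":[0,0,0],"rot":[0,0,0],"gripper":2.5}]'

```text
time_s: 9.55
eef_pos: [586.7, 195.7, 168.8]
ee_rot: [0.0, 1.0, 0.025, -0.0]
force: [0.2, -0.4, -1.6]
grip_width: 0.387
grip_force: 40.9
```

Run:
```python
from h import *
from rig import *
s=sense();c=capture("wrist");k=cam(c,(s["eef_pos"],s["ee_rot"]))
blobs(c,k,20,28,800,12000)
cv2.imwrite("pics/w3.png",c["color"][:,:,::-1])
plan(587.5,197,89,-87)
```

```text
px [202.  99.] n 5000 z 23.6 xy 660.1 236.1 size 33.9 69.8 ang 3.0 rgb [217. 202. 189.]
offset [ 0.08 -0.12  8.  ] rot [ 0.   0.  -0.1] | t 9.6 pos [586.8 195.7 169. ] q6 1.65
```

View pics/w3.png

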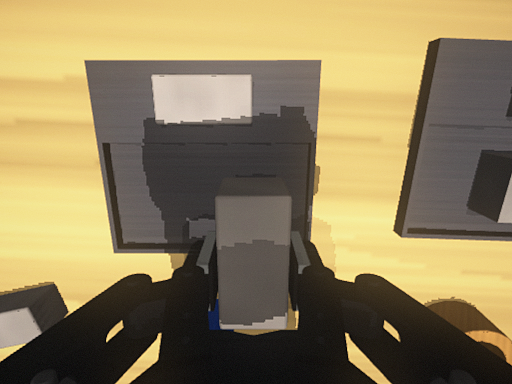

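Bar A hangs straight over the right half of the bar bay, with the oblong slice at (202,99). The slice measures (660,236). I nudge 1 to 2 mm to the left and lower it.

Emit:
step_arm --plan '[{"offset":[0.1,-0.25,4],"rot":[0,0,0],"gripper":2.5},{"offset":[0.1,-0.25,6.5],"rot":[0,0,0],"gripper":2.5},{"offset":[0.1,-0.25,7.4],"rot":[0,0,0],"gripper":2.5},{"offset":[0.1,-0.25,7.8],"rot":[0,0,0],"gripper":2.5},{"offset":[0.1,-0.25,8.0],"rot":[0,0,0],"gripper":2.5},{"offset":[0.1,-0.25,8.1],"rot":[0,0,0],"gripper":2.5},{"offset":[0.1,-0.25,8.15],"rot":[0,0,0],"gripper":2.5},{"offset":[0.1,-0.25,8.15],"rot":[0,0,0],"gripper":2.5},{"offset":[0.1,-0.25,8.15],"rot":[0,0,0],"gripper":2.5}]'

```text
time_s: 10.5
eef_pos: [588.0, 199.7, 88.0]
ee_rot: [-0.0, 1.0, 0.026, 0.0]
force: [-0.6, -0.1, 0.4]
grip_width: 0.384
grip_force: 41.2
```

Emit:
step_arm --plan '[{"offset":[0,0,0.05],"rot":[0,0,0],"gripper":2.5},{"offset":[0,0,0.05],"rot":[0,0,0],"gripper":2.5},{"offset":[0,0,0.05],"rot":[0,0,0],"gripper":4.7},{"offset":[0,0,0.05],"rot":[0,0,0],"gripper":4.7},{"offset":[0,0,0.05],"rot":[0,0,0],"gripper":4.7},{"offset":[0,0,0.05],"rot":[0,0,0],"gripper":4.7},{"offset":[0,0,-4],"rot":[0,0,0],"gripper":4.7},{"offset":[0,0,-8.2],"rot":[0,0,0],"gripper":4.7},{"offset":[0,0,-8.2],"rot":[0,0,0],"gripper":4.7},{"offset":[0,0,-8.2],"rot":[0,0,0],"gripper":8}]'

```text
time_s: 11.5
eef_pos: [587.9, 199.7, 169.9]
ee_rot: [-0.0, 1.0, 0.026, 0.001]
force: [-0.6, 0.6, -0.9]
grip_width: 0.708
grip_force: 0.0
```

Run:
```python
from h import *
from rig import *
s=sense();c=capture("wrist");k=cam(c,(s["eef_pos"],s["ee_rot"]))
blobs(c,k,30,50,800,12000)
plan(464.7,405.4,170,17)
```

```text
px [252. 204.] n 4207 z 38.6 xy 588.1 200.3 size 69.6 34.2 ang 2.9 rgb [113. 104.  97.]
px [ 16. 322.] n 1030 z 35.4 xy 472.6 399.1 size 23.5 55.1 ang 42.4 rgb [181. 168. 156.]
offset [-11.18 -21.2   -0.12] rot [-1.00e-01  1.00e-01 -1.04e+02] | t 11.55 pos [587.5 199.6 168.6] q6 1.66
```

Bar A is down at (588,200) with its top at 38.6 mm (39 expected). Next is bar B.

Emit:
step_arm --plan '[{"offset":[-11.2,-21.2,0],"rot":[0,0,-104],"gripper":8},{"offset":[-11.2,-21.2,0],"rot":[0,0,-104],"gripper":8},{"offset":[-11.2,-21.2,0],"rot":[0,0,-104],"gripper":8},{"offset":[-11.2,-21.2,0],"rot":[0,0,-104],"gripper":8},{"offset":[-11.2,-21.2,0],"rot":[0,0,-104],"gripper":8},{"offset":[-11.2,-21.2,0],"rot":[0,0,-104],"gripper":8},{"offset":[-11.2,-21.2,0],"rot":[0,0,-104],"gripper":8},{"offset":[-11.2,-21.2,0],"rot":[0,0,-104],"gripper":8},{"offset":[-11.2,-21.2,0],"rot":[0,0,-104],"gripper":8},{"offset":[-11.2,-21.2,0],"rot":[0,0,-104],"gripper":8},{"offset":[-11.2,-21.2,0],"rot":[0,0,-104],"gripper":8},{"offset":[-11.2,-21.2,0],"rot":[0,0,-104],"gripper":8}]'

```text
time_s: 12.75
eef_pos: [464.4, 405.2, 167.5]
ee_rot: [-0.001, 0.598, 0.801, -0.001]
force: [-0.3, -0.0, -0.0]
grip_width: 0.939
grip_force: 0.0
```

Run:
```python
from h import *
plan(464.7,405.4,170,17)
```

```text
offset [ 0.01  0.03 -0.25] rot [-0.2  0.  -0.5] | t 12.75 pos [464.4 405.2 167.5] q6 0.24
```

Emit:
step_arm --plan '[{"offset":[0,0,0],"rot":[0,0,-0.5],"gripper":8},{"offset":[0,0,0],"rot":[0,0,-0.5],"gripper":8}]'

```text
time_s: 12.95
eef_pos: [464.6, 405.3, 168.3]
ee_rot: [-0.0, 0.599, 0.801, -0.001]
force: [-0.7, 1.3, 0.4]
grip_width: 0.935
grip_force: 0.0
```

Run:
```python
from h import *
from rig import *
s=sense();c=capture("wrist");k=cam(c,(s["eef_pos"],s["ee_rot"]))
blobs(c,k,25,60,800,12000)
plan(464.7,405.4,84.5,17)
```

```text
px [253. 204.] n 4199 z 35.6 xy 463.6 405.9 size 34.1 70.2 ang 16.4 rgb [68. 61. 54.]
offset [0.01 0.01 8.41] rot [-0.1  0.  -0.6] | t 13.0 pos [464.7 405.3 168.6] q6 0.24
```

Emit:
step_arm --plan '[{"offset":[0,0,5],"rot":[0,0,0],"gripper":8},{"offset":[0,0,7.4],"rot":[0,0,0],"gripper":8},{"offset":[0,0,8.4],"rot":[0,0,0],"gripper":8},{"offset":[0,0,8.4],"rot":[0,0,0],"gripper":8},{"offset":[0,0,8.4],"rot":[0,0,0],"gripper":2.5},{"offset":[0,0,8.4],"rot":[0,0,0],"gripper":2.5},{"offset":[0,0,8.4],"rot":[0,0,0],"gripper":2.5},{"offset":[0,0,8.4],"rot":[0,0,0],"gripper":2.5},{"offset":[0,0,8.4],"rot":[0,0,0],"gripper":2.5},{"offset":[0,0,8.4],"rot":[0,0,0],"gripper":2.5},{"offset":[0,0,8.4],"rot":[0,0,0],"gripper":2.5},{"offset":[0,0,8.4],"rot":[0,0,0],"gripper":2.5}]'

```text
time_s: 14.2
eef_pos: [465.3, 405.8, 86.6]
ee_rot: [0.0, 0.597, 0.802, 0.001]
force: [-0.2, -1.2, 6.2]
grip_width: 0.394
grip_force: 42.0
```

Run:
```python
from h import *
plan(584.5,267,170,93)
```

```text
offset [-16.7    7.46  -8.33] rot [  0.1   0.1 -76.4] | t 14.2 pos [465.3 405.8  86.6] q6 0.24
```

Emit:
step_arm --plan '[{"offset":[0,0,-3],"rot":[0,0,0],"gripper":2.5},{"offset":[0,0,-8.3],"rot":[0,0,0],"gripper":2.5},{"offset":[0,0,-8.3],"rot":[0,0,0],"gripper":2.5},{"offset":[-16.7,7.5,-8.3],"rot":[0,0,-76.4],"gripper":2.5},{"offset":[-16.7,7.5,-8.3],"rot":[0,0,-76.4],"gripper":2.5},{"offset":[-16.7,7.5,-8.3],"rot":[0,0,-76.4],"gripper":2.5},{"offset":[-16.7,7.5,-8.3],"rot":[0,0,-76.4],"gripper":2.5},{"offset":[-16.7,7.5,-8.3],"rot":[0,0,-76.4],"gripper":2.5},{"offset":[-16.7,7.5,-8.3],"rot":[0,0,-76.4],"gripper":2.5},{"offset":[-16.7,7.5,-8.3],"rot":[0,0,-76.4],"gripper":2.5},{"offset":[-16.7,7.5,-8.3],"rot":[0,0,-76.4],"gripper":2.5},{"offset":[-16.7,7.5,-8.3],"rot":[0,0,-76.4],"gripper":2.5}]'

```text
time_s: 15.4
eef_pos: [584.3, 266.8, 167.7]
ee_rot: [-0.001, -0.03, 1.0, -0.0]
force: [-0.8, -0.0, -2.0]
grip_width: 0.389
grip_force: 40.9
```

Run:
```python
from h import *
plan(584.5,267,170,93)
```

```text
offset [-0.02  0.02 -0.23] rot [-0.  -0.1  0.4] | t 15.4 pos [584.3 266.8 167.7] q6 -1.38
```

Emit:
step_arm --plan '[{"offset":[0,0,0],"rot":[0,0,0.4],"gripper":2.5},{"offset":[0,0,4],"rot":[0,0,0.4],"gripper":2.5},{"offset":[0,0,6.3],"rot":[0,0,0.4],"gripper":2.5},{"offset":[0,0,7.2],"rot":[0,0,0.4],"gripper":2.5},{"offset":[0,0,7.6],"rot":[0,0,0.4],"gripper":2.5},{"offset":[0,0,7.7],"rot":[0,0,0.4],"gripper":2.5},{"offset":[0,0,7.7],"rot":[0,0,0.4],"gripper":2.5},{"offset":[0,0,7.7],"rot":[0,0,0.4],"gripper":2.5}]'

```text
time_s: 16.2
eef_pos: [585.0, 267.1, 92.5]
ee_rot: [0.001, -0.023, 1.0, 0.0]
force: [-0.7, -0.5, -1.9]
grip_width: 0.389
grip_force: 40.9
```

Emit:
step_arm --plan '[{"offset":[0,0,0.1],"rot":[0,0,0],"gripper":2.5},{"offset":[0,0,0.2],"rot":[0,0,0],"gripper":2.5},{"offset":[0,0,0.25],"rot":[0,0,0],"gripper":2.5},{"offset":[0,0,0.3],"rot":[0,0,0],"gripper":2.5},{"offset":[0,0,0.3],"rot":[0,0,0],"gripper":2.5}]'

```text
time_s: 16.7
eef_pos: [584.7, 267.0, 89.6]
ee_rot: [0.0, -0.023, 1.0, 0.0]
force: [-3.0, -2.1, 8.0]
grip_width: 0.392
grip_force: 42.2
```

Bar B is in contact. I release and retreat.

Emit:
step_arm --plan '[{"offset":[0,0,0],"rot":[0,0,0],"gripper":4.7},{"offset":[0,0,0],"rot":[0,0,0],"gripper":4.7},{"offset":[0,0,0],"rot":[0,0,0],"gripper":4.7},{"offset":[0,0,0],"rot":[0,0,0],"gripper":4.7},{"offset":[0,0,-4],"rot":[0,0,0],"gripper":4.7},{"offset":[0,0,-8.2],"rot":[0,0,0],"gripper":4.7},{"offset":[0,0,-8.2],"rot":[0,0,0],"gripper":4.7},{"offset":[0,0,-8.2],"rot":[0,0,0],"gripper":7}]'

```text
time_s: 17.5
eef_pos: [584.7, 267.0, 170.9]
ee_rot: [0.001, -0.023, 1.0, 0.0]
force: [-0.4, -0.4, -0.6]
grip_width: 0.705
grip_force: 0.0
```

Run:
```python
from h import *
from rig import *
s=sense();c=capture("wrist");k=cam(c,(s["eef_pos"],s["ee_rot"]))
blobs(c,k,30,50,800,12000)
for a in(100,60): plan(362,266.4,170,a)
```

```text
px [199.  23.] n 3172 z 43.5 xy 467.2 229.0 size 27.8 41.5 ang 2.7 rgb [ 32.  58. 128.]
px [252. 204.] n 4165 z 38.6 xy 583.7 267.2 size 69.8 34.1 ang 2.8 rgb [102.  93.  86.]
px [161. 202.] n 4047 z 38.6 xy 587.7 200.1 size 69.7 34.4 ang 3.0 rgb [175. 162. 150.]
offset [ 2.22e+01  9.80e-01 -1.00e-02] rot [-0.  -0.1 -7.4] | t 17.55 pos [584.2 266.8 169.6] q6 -1.37
offset [ 2.22e+01  9.80e-01 -1.00e-02] rot [-0.  -0.1 32.6] | t 17.55 pos [584.2 266.8 169.6] q6 -1.37
```

Both bars sit flat, with tops at 38.6 mm. Next is core B at (362,266).

Emit:
step_arm --plan '[{"offset":[22.2,1,0],"rot":[0,0,-5],"gripper":7},{"offset":[22.2,1,0],"rot":[0,0,-5],"gripper":7},{"offset":[22.2,1,0],"rot":[0,0,-5],"gripper":7},{"offset":[22.2,1,0],"rot":[0,0,-5],"gripper":7},{"offset":[22.2,1,0],"rot":[0,0,-5],"gripper":7},{"offset":[22.2,1,0],"rot":[0,0,-5],"gripper":7},{"offset":[22.2,1,0],"rot":[0,0,-5],"gripper":7},{"offset":[22.2,1,0],"rot":[0,0,-5],"gripper":7}]'

```text
time_s: 18.35
eef_pos: [363.2, 266.6, 170.0]
ee_rot: [-0.0, -0.066, 0.998, -0.0]
force: [-0.1, -0.4, -0.1]
grip_width: 0.823
grip_force: 0.0
```

Run:
```python
from h import *
from rig import *
s=sense();c=capture("wrist");k=cam(c,(s["eef_pos"],s["ee_rot"]))
blobs(c,k,35,50,800,12000)
plan(362,266.4,90,98)
```

```text
px [ 59. 165.] n 3172 z 43.6 xy 348.4 129.5 size 40.7 41.5 ang 6.8 rgb [115.  44. 145.]
px [253. 207.] n 2588 z 43.7 xy 360.4 267.2 size 41.0 41.0 ang 22.0 rgb [75. 67. 57.]
px [ 76. 265.] n 2237 z 43.6 xy 425.8 138.8 size 37.9 41.4 ang 2.4 rgb [130. 120. 109.]
px [193. 313.] n 1662 z 43.6 xy 457.4 232.1 size 41.3 33.5 ang 28.1 rgb [ 26.  71. 179.]
offset [ 0.12 -0.    8.  ] rot [-0.  -0.  -0.4] | t 18.4 pos [363.2 266.6 170. ] q6 -1.33
```

Emit:
step_arm --plan '[{"offset":[0.2,0.05,4],"rot":[0,0,0],"gripper":7},{"offset":[0.2,0.05,7],"rot":[0,0,0],"gripper":7},{"offset":[0.2,0.05,8],"rot":[0,0,0],"gripper":7},{"offset":[0.2,0.05,8],"rot":[0,0,0],"gripper":7},{"offset":[0.2,0.05,8],"rot":[0,0,0],"gripper":3.4},{"offset":[0.2,0.05,8],"rot":[0,0,0],"gripper":3.4},{"offset":[0.2,0.05,8],"rot":[0,0,0],"gripper":3.4},{"offset":[0.2,0.05,8],"rot":[0,0,0],"gripper":3.4},{"offset":[0.2,0.05,8],"rot":[0,0,0],"gripper":3.4},{"offset":[0.2,0.05,8],"rot":[0,0,0],"gripper":3.4},{"offset":[0.2,0.05,8],"rot":[0,0,0],"gripper":3.4}]'

```text
time_s: 19.5
eef_pos: [361.0, 267.2, 91.8]
ee_rot: [0.001, -0.067, 0.998, 0.0]
force: [-0.7, -0.8, 6.2]
grip_width: 0.482
grip_force: 40.0
```

Run:
```python
from h import *
bay=np.array([596.6,-226.2]);a=np.radians(8.4); yv=np.array([-np.sin(a),np.cos(a)])
print(bay+34*yv,bay-34*yv)
plan(*(bay-34*yv),175,98.4)
```

```text
[ 591.63317703 -192.56474068] [ 601.56682297 -259.83525932]
offset [-16.86 -55.43  -8.31] rot [ 0.   0.2 -0.8] | t 19.5 pos [361.  267.2  91.8] q6 -1.33
```

Emit:
step_arm --plan '[{"offset":[0,0,-3],"rot":[0,0,0],"gripper":3.4},{"offset":[0,0,-8.3],"rot":[0,0,0],"gripper":3.4},{"offset":[0,0,-8.3],"rot":[0,0,0],"gripper":3.4},{"offset":[-16.9,-55.4,-8.3],"rot":[0,0,-0.8],"gripper":3.4},{"offset":[-16.9,-55.4,-8.3],"rot":[0,0,-0.8],"gripper":3.4},{"offset":[-16.9,-55.4,-8.3],"rot":[0,0,-0.8],"gripper":3.4},{"offset":[-16.9,-55.4,-8.3],"rot":[0,0,-0.8],"gripper":3.4},{"offset":[-16.9,-55.4,-8.3],"rot":[0,0,-0.8],"gripper":3.4},{"offset":[-16.9,-55.4,-8.3],"rot":[0,0,-0.8],"gripper":3.4},{"offset":[-16.9,-55.4,-8.3],"rot":[0,0,-0.8],"gripper":3.4},{"offset":[-16.9,-55.4,-8.3],"rot":[0,0,-0.8],"gripper":3.4},{"offset":[-16.9,-55.4,-8.3],"rot":[0,0,-0.8],"gripper":3.4}]'

```text
time_s: 20.7
eef_pos: [548.1, -144.3, 173.5]
ee_rot: [0.0, -0.073, 0.997, -0.0]
force: [1.0, 0.2, -1.3]
grip_width: 0.475
grip_force: 41.2
```

Run:
```python
from h import *
plan(601.6,-259.8,175,98.4)
```

```text
offset [ -3.6  -12.21  -0.15] rot [-0.  0.  0.] | t 20.7 pos [ 548.1 -144.3  173.5] q6 -2.18
```

Emit:
step_arm --plan '[{"offset":[0,0,0],"rot":[0,0,0],"gripper":3.4},{"offset":[0,0,0],"rot":[0,0,0],"gripper":3.4},{"offset":[0,0,0],"rot":[0,0,0],"gripper":3.4}]'

```text
time_s: 21.0
eef_pos: [547.2, -141.3, 173.3]
ee_rot: [-0.0, -0.074, 0.997, 0.0]
force: [-0.3, 0.9, -1.4]
grip_width: 0.476
grip_force: 41.2
```

Run:
```python
from h import *
plan(601.6,-259.8,175,98.4)
```

```text
offset [ -3.63 -12.52  -0.18] rot [ 0.  -0.   0.1] | t 21.0 pos [ 547.2 -141.3  173.3] q6 -2.18
```

Emit:
step_arm --plan '[{"offset":[-3.6,-12.5,0],"rot":[0,0,0],"gripper":3.4},{"offset":[-3.6,-12.5,0],"rot":[0,0,0],"gripper":3.4},{"offset":[-3.6,-12.5,0],"rot":[0,0,0],"gripper":3.4},{"offset":[-3.6,-12.5,0],"rot":[0,0,0],"gripper":3.4},{"offset":[-3.6,-12.5,0],"rot":[0,0,0],"gripper":3.4},{"offset":[-3.6,-12.5,0],"rot":[0,0,0],"gripper":3.4},{"offset":[-3.6,-12.5,0],"rot":[0,0,0],"gripper":3.4}]'

```text
time_s: 21.7
eef_pos: [601.6, -259.2, 173.7]
ee_rot: [-0.0, -0.074, 0.997, 0.0]
force: [-0.1, -0.3, -1.1]
grip_width: 0.475
grip_force: 41.4
```

Run:
```python
from h import *
from rig import *
c=capture("top");k=cam(c);blobs(c,k,20,60,80,400)
plan(601.6,-259.8,97,98.4)
cv2.imwrite("pics/t2.png",capture("wrist")["color"][:,:,::-1])
```

```text
px [376.  80.] n 317 z 43.6 xy 799.4 -380.3 size 72.0 55.0 ang 39.1 rgb [49. 59. 75.]
px [261. 115.] n 189 z 25.1 xy 682.2 -12.4 size 50.6 47.9 ang 1.1 rgb [119. 113. 107.]
px [184. 121.] n 236 z 25.1 xy 659.3 230.8 size 39.5 70.6 ang 2.2 rgb [123. 116. 110.]
px [260. 138.] n 232 z 35.4 xy 607.3 -13.6 size 49.4 47.2 ang 1.2 rgb [107. 102.  96.]
px [193. 143.] n 251 z 39.8 xy 586.4 196.2 size 72.2 33.6 ang 2.4 rgb [116. 109. 104.]
px [172. 143.] n 275 z 39.9 xy 582.8 264.7 size 71.3 34.7 ang 2.2 rgb [116. 109. 103.]
px [ 66. 172.] n 387 z 40.4 xy 485.8 584.5 size 15.8 219.0 ang 79.0 rgb [58. 39. 26.]
px [182. 182.] n 162 z 44.5 xy 459.3 225.6 size 41.7 38.9 ang 46.5 rgb [ 58.  83. 148.]
px [439. 321.] n 261 z 27.0 xy 64.3 -546.7 size 90.1 25.8 ang 59.7 rgb [55. 48. 36.]
px [264. 319.] n 159 z 34.7 xy 52.8 -38.0 size 121.9 32.9 ang 56.9 rgb [64. 59. 50.]
offset [ 0.   -0.04  7.67] rot [0.  0.  0.1] | t 21.75 pos [ 601.6 -259.4  173.7] q6 -2.31
```

View pics/t2.png

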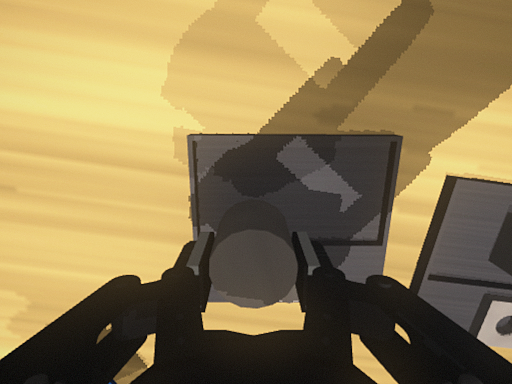

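Core B is held upright at (253,268) over the -y half of the core bay. I lower it, expecting contact at TCP z of about 94.8.

Emit:
step_arm --plan '[{"offset":[0,0,4],"rot":[0,0,0],"gripper":3.4},{"offset":[0,0,6.3],"rot":[0,0,0],"gripper":3.4},{"offset":[0,0,7.2],"rot":[0,0,0],"gripper":3.4},{"offset":[0,0,7.6],"rot":[0,0,0],"gripper":3.4},{"offset":[0,0,7.7],"rot":[0,0,0],"gripper":3.4},{"offset":[0,0,7.8],"rot":[0,0,0],"gripper":3.4},{"offset":[0,0,7.8],"rot":[0,0,0],"gripper":3.4},{"offset":[0,0,7.8],"rot":[0,0,0],"gripper":3.4}]'

```text
time_s: 22.6
eef_pos: [601.8, -260.7, 96.1]
ee_rot: [0.0, -0.074, 0.997, -0.0]
force: [-0.1, 0.5, -1.7]
grip_width: 0.476
grip_force: 41.4
```

Emit:
step_arm --plan '[{"offset":[0,0,0.08],"rot":[0,0,0],"gripper":3.4},{"offset":[0,0,0.13],"rot":[0,0,0],"gripper":3.4},{"offset":[0,0,0.16],"rot":[0,0,0],"gripper":3.4},{"offset":[0,0,0.16],"rot":[0,0,0],"gripper":3.4}]'

```text
time_s: 23.0
eef_pos: [601.7, -260.7, 94.9]
ee_rot: [0.0, -0.074, 0.997, -0.0]
force: [-3.3, 1.6, 6.9]
grip_width: 0.479
grip_force: 42.1
```

Emit:
step_arm --plan '[{"offset":[0,0,0],"rot":[0,0,0],"gripper":5.3},{"offset":[0,0,0],"rot":[0,0,0],"gripper":5.3},{"offset":[0,0,0],"rot":[0,0,0],"gripper":5.3},{"offset":[0,0,0],"rot":[0,0,0],"gripper":5.3},{"offset":[0,0,-4],"rot":[0,0,0],"gripper":5.3},{"offset":[0,0,-8],"rot":[0,0,0],"gripper":5.3},{"offset":[0,0,-8],"rot":[0,0,0],"gripper":6.5},{"offset":[0,0,-8],"rot":[0,0,0],"gripper":6.5}]'

```text
time_s: 23.8
eef_pos: [601.7, -260.6, 174.3]
ee_rot: [0.001, -0.074, 0.997, -0.0]
force: [-0.5, 0.9, -1.2]
grip_width: 0.76
grip_force: 0.0
```

Run:
```python
from h import *
from rig import *
s=sense();c=capture("wrist");k=cam(c,(s["eef_pos"],s["ee_rot"]))
blobs(c,k,35,60,800,12000)
plan(427.5,138,175,98)
```

```text
px [252. 208.] n 2589 z 46.6 xy 600.7 -260.5 size 41.1 41.1 ang 66.7 rgb [75. 69. 63.]
offset [11.35 41.96 -0.16] rot [ 0.  -0.1  0.4] | t 23.85 pos [ 601.3 -260.4  173. ] q6 -2.31
```

Core B stands at (601,-260) with its top at 46.6 mm (47 expected). Now core A, the grey one at about (428,138).

Emit:
step_arm --plan '[{"offset":[11.4,42.0,0],"rot":[0,0,0],"gripper":6.5},{"offset":[11.4,42.0,0],"rot":[0,0,0],"gripper":6.5},{"offset":[11.4,42.0,0],"rot":[0,0,0],"gripper":6.5},{"offset":[11.4,42.0,0],"rot":[0,0,0],"gripper":6.5},{"offset":[11.4,42.0,0],"rot":[0,0,0],"gripper":6.5},{"offset":[11.4,42.0,0],"rot":[0,0,0],"gripper":6.5},{"offset":[11.4,42.0,0],"rot":[0,0,0],"gripper":6.5},{"offset":[11.4,42.0,0],"rot":[0,0,0],"gripper":6.5},{"offset":[11.4,42.0,0],"rot":[0,0,0],"gripper":6.5},{"offset":[11.4,42.0,0],"rot":[0,0,0],"gripper":6.5},{"offset":[11.4,42.0,0],"rot":[0,0,0],"gripper":6.5},{"offset":[11.4,42.0,0],"rot":[0,0,0],"gripper":6.5}]'

```text
time_s: 25.05
eef_pos: [427.4, 137.5, 173.2]
ee_rot: [-0.0, -0.073, 0.997, -0.0]
force: [0.0, -0.4, 0.4]
grip_width: 0.76
grip_force: 0.0
```

Emit:
step_arm --plan '[{"offset":[0,0,0],"rot":[0,0,0],"gripper":6.5},{"offset":[0,0,0],"rot":[0,0,0],"gripper":6.5},{"offset":[0,0,0],"rot":[0,0,0],"gripper":6.5}]'

```text
time_s: 25.35
eef_pos: [427.3, 137.7, 173.7]
ee_rot: [-0.0, -0.073, 0.997, -0.0]
force: [0.9, -0.4, -0.8]
grip_width: 0.761
grip_force: 0.0
```

Run:
```python
from h import *
from rig import *
s=sense();c=capture("wrist");k=cam(c,(s["eef_pos"],s["ee_rot"]))
blobs(c,k,35,60,800,12000)
plan(427.5,138,91,98)
```

```text
px [256.  95.] n 3298 z 43.6 xy 348.7 128.9 size 40.8 41.0 ang 72.3 rgb [60. 30. 68.]
px [ 64. 204.] n 5140 z 39.5 xy 448.3 0.1 size 82.9 83.7 ang 65.6 rgb [187. 133.  68.]
px [252. 209.] n 2476 z 43.6 xy 427.7 137.9 size 40.9 40.6 ang 9.2 rgb [82. 73. 64.]
px [369. 256.] n 1166 z 43.6 xy 452.1 234.0 size 41.0 22.1 ang 51.6 rgb [ 39.  79. 187.]
offset [-0.02  0.02  8.27] rot [ 0.  -0.   0.4] | t 25.4 pos [427.3 137.8 173.7] q6 -1.67
```

Emit:
step_arm --plan '[{"offset":[0,0,4],"rot":[0,0,0],"gripper":6.5},{"offset":[0,0,7],"rot":[0,0,0],"gripper":6.5},{"offset":[0,0,8.3],"rot":[0,0,0],"gripper":6.5},{"offset":[0,0,8.3],"rot":[0,0,0],"gripper":6.5},{"offset":[0,0,8.3],"rot":[0,0,0],"gripper":3.4},{"offset":[0,0,8.3],"rot":[0,0,0],"gripper":3.4},{"offset":[0,0,8.3],"rot":[0,0,0],"gripper":3.4},{"offset":[0,0,8.3],"rot":[0,0,0],"gripper":3.4},{"offset":[0,0,8.3],"rot":[0,0,0],"gripper":3.4},{"offset":[0,0,8.3],"rot":[0,0,0],"gripper":3.4},{"offset":[0,0,8.3],"rot":[0,0,0],"gripper":3.4}]'

```text
time_s: 26.5
eef_pos: [427.7, 138.2, 91.9]
ee_rot: [0.001, -0.074, 0.997, -0.0]
force: [-1.2, -1.1, 6.2]
grip_width: 0.478
grip_force: 40.8
```

Run:
```python
from h import *
plan(591.6,-192.6,175,98.4)
```

```text
offset [-11.37 -35.13  -8.27] rot [-0.   0.1  0. ] | t 26.5 pos [427.7 138.2  91.9] q6 -1.67
```

Emit:
step_arm --plan '[{"offset":[0,0,-3],"rot":[0,0,0],"gripper":3.4},{"offset":[0,0,-8.3],"rot":[0,0,0],"gripper":3.4},{"offset":[0,0,-8.3],"rot":[0,0,0],"gripper":3.4},{"offset":[-11.4,-35.1,-8.3],"rot":[0,0,0],"gripper":3.4},{"offset":[-11.4,-35.1,-8.3],"rot":[0,0,0],"gripper":3.4},{"offset":[-11.4,-35.1,-8.3],"rot":[0,0,0],"gripper":3.4},{"offset":[-11.4,-35.1,-8.3],"rot":[0,0,0],"gripper":3.4},{"offset":[-11.4,-35.1,-8.3],"rot":[0,0,0],"gripper":3.4},{"offset":[-11.4,-35.1,-8.3],"rot":[0,0,0],"gripper":3.4},{"offset":[-11.4,-35.1,-8.3],"rot":[0,0,0],"gripper":3.4},{"offset":[-11.4,-35.1,-8.3],"rot":[0,0,0],"gripper":3.4},{"offset":[-11.4,-35.1,-8.3],"rot":[0,0,0],"gripper":3.4}]'

```text
time_s: 27.7
eef_pos: [591.7, -194.8, 172.8]
ee_rot: [-0.0, -0.072, 0.997, -0.0]
force: [0.0, 1.0, -2.3]
grip_width: 0.473
grip_force: 41.3
```

Emit:
step_arm --plan '[{"offset":[0,0,0],"rot":[0,0,0],"gripper":3.4},{"offset":[0,0,0],"rot":[0,0,0],"gripper":3.4},{"offset":[0,0,0],"rot":[0,0,0],"gripper":3.4},{"offset":[0,0,0],"rot":[0,0,0],"gripper":3.4}]'

```text
time_s: 28.1
eef_pos: [591.4, -191.5, 174.0]
ee_rot: [0.0, -0.074, 0.997, -0.0]
force: [0.4, -0.0, -1.4]
grip_width: 0.477
grip_force: 41.3
```

Run:
```python
from h import *
plan(591.6,-192.6,96,98.4)
```

```text
offset [-0.   -0.11  7.8 ] rot [-0.   0.   0.1] | t 28.1 pos [ 591.4 -191.5  174. ] q6 -2.22
```

Emit:
step_arm --plan '[{"offset":[0,0,4],"rot":[0,0,0],"gripper":3.4},{"offset":[0,0,6.3],"rot":[0,0,0],"gripper":3.4},{"offset":[0,0,7.2],"rot":[0,0,0],"gripper":3.4},{"offset":[0,0,7.6],"rot":[0,0,0],"gripper":3.4},{"offset":[0,0,7.7],"rot":[0,0,0],"gripper":3.4},{"offset":[0,0,7.8],"rot":[0,0,0],"gripper":3.4},{"offset":[0,0,7.8],"rot":[0,0,0],"gripper":3.4},{"offset":[0,0,7.8],"rot":[0,0,0],"gripper":3.4}]'

```text
time_s: 28.9
eef_pos: [591.7, -192.4, 96.5]
ee_rot: [0.0, -0.074, 0.997, -0.0]
force: [0.0, -0.1, -1.2]
grip_width: 0.479
grip_force: 41.3
```

Emit:
step_arm --plan '[{"offset":[0,0,0.1],"rot":[0,0,0],"gripper":3.4},{"offset":[0,0,0.15],"rot":[0,0,0],"gripper":3.4},{"offset":[0,0,0.19],"rot":[0,0,0],"gripper":3.4},{"offset":[0,0,0.19],"rot":[0,0,0],"gripper":3.4}]'

```text
time_s: 29.3
eef_pos: [591.6, -192.4, 95.0]
ee_rot: [0.0, -0.074, 0.997, -0.0]
force: [-2.9, 0.1, 8.2]
grip_width: 0.475
grip_force: 42.1
```

Contact. I release, rise, and back off toward the robot so the cameras can see.

Emit:
step_arm --plan '[{"offset":[0,0,0],"rot":[0,0,0],"gripper":5.2},{"offset":[0,0,0],"rot":[0,0,0],"gripper":5.2},{"offset":[0,0,0],"rot":[0,0,0],"gripper":5.2},{"offset":[0,0,0],"rot":[0,0,0],"gripper":5.2},{"offset":[0,0,-4],"rot":[0,0,0],"gripper":5.2},{"offset":[0,0,-10],"rot":[0,0,0],"gripper":5.2},{"offset":[0,0,-14],"rot":[0,0,0],"gripper":5.2},{"offset":[15,0,-14],"rot":[0,0,0],"gripper":6.5},{"offset":[15,0,-14],"rot":[0,0,0],"gripper":6.5},{"offset":[15,0,-14],"rot":[0,0,0],"gripper":6.5},{"offset":[15,0,-14],"rot":[0,0,0],"gripper":6.5},{"offset":[15,0,-14],"rot":[0,0,0],"gripper":6.5}]'

```text
time_s: 30.5
eef_pos: [442.9, -214.7, 234.4]
ee_rot: [0.0, -0.073, 0.997, -0.0]
force: [1.0, -1.0, -0.1]
grip_width: 0.761
grip_force: 0.0
```

Run:
```python
from h import *
from rig import *
for n in("scene","top"):
    c=capture(n);k=cam(c);print(n);blobs(c,k,25 if n=="top" else 28,60,80,450)
    if n=="scene": cv2.imwrite("pics/s9.png",cv2.resize(c["color"][130:290,90:420,::-1],None,fx=2.4,fy=2.4))
print(sense()["force"])
```

```text
scene
px [279.  92.] n 344 z 43.3 xy 45.4 8.1 size 75.5 144.9 ang 7.5 rgb [66. 60. 50.]
px [178. 146.] n 316 z 34.9 xy 361.4 -268.3 size 72.2 62.7 ang 35.4 rgb [16. 37. 23.]
px [303. 161.] n 151 z 42.3 xy 352.3 130.3 size 43.4 39.5 ang 39.5 rgb [58. 22. 73.]
px [256. 180.] n 335 z 38.1 xy 450.7 1.5 size 81.5 84.3 ang 89.6 rgb [135.  99.  54.]
px [495. 182.] n 81 z 29.6 xy 324.2 702.1 size 74.2 18.6 ang 43.7 rgb [103. 106. 102.]
px [333. 194.] n 171 z 42.6 xy 463.2 229.9 size 40.7 40.6 ang 3.0 rgb [ 14.  67. 154.]
px [155. 207.] n 193 z 45.4 xy 603.6 -257.5 size 42.3 39.2 ang 17.0 rgb [108. 101.  96.]
px [180. 209.] n 198 z 44.7 xy 594.3 -189.6 size 41.2 40.9 ang 70.6 rgb [110. 103.  97.]
px [241. 225.] n 250 z 34.1 xy 609.8 -9.8 size 50.7 48.0 ang 1.2 rgb [117. 110. 103.]
px [318. 231.] n 303 z 38.1 xy 590.0 201.3 size 71.6 33.8 ang 2.6 rgb [128. 119. 113.]
px [343. 233.] n 307 z 38.4 xy 585.8 267.8 size 72.2 32.9 ang 3.8 rgb [128. 120. 113.]
top
px [376.  80.] n 316 z 43.9 xy 799.0 -380.8 size 72.2 52.1 ang 35.8 rgb [50.5 59.  74. ]
px [260. 137.] n 224 z 36.1 xy 606.8 -13.6 size 49
[... 334 characters left out ...]
.5 584.6 size 14.8 218.5 ang 78.7 rgb [57. 38. 25.]
px [256. 188.] n 314 z 40.2 xy 447.0 -2.7 size 83.3 79.8 ang 1.4 rgb [132. 102.  65.]
px [182. 182.] n 157 z 44.9 xy 459.6 226.0 size 41.1 38.9 ang 46.8 rgb [ 58.  83. 147.]
px [ 29. 228.] n 312 z 29.2 xy 302.9 679.3 size 157.4 27.5 ang 46.3 rgb [88.  89.5 83.5]
px [347. 223.] n 235 z 37.3 xy 344.0 -281.1 size 37.2 64.8 ang 34.9 rgb [54. 61. 45.]
px [472. 261.] n 85 z 28.2 xy 239.6 -656.8 size 15.8 68.2 ang 57.5 rgb [138. 113.  72.]
px [461. 283.] n 109 z 27.3 xy 171.9 -616.0 size 17.2 86.7 ang 59.3 rgb [136. 111.  70.]
px [437. 320.] n 116 z 27.8 xy 69.1 -540.2 size 66.1 24.6 ang 57.1 rgb [54. 48. 36.]
[ 0.10806207 -0.23258479  0.02422152]
```

View pics/s9.png

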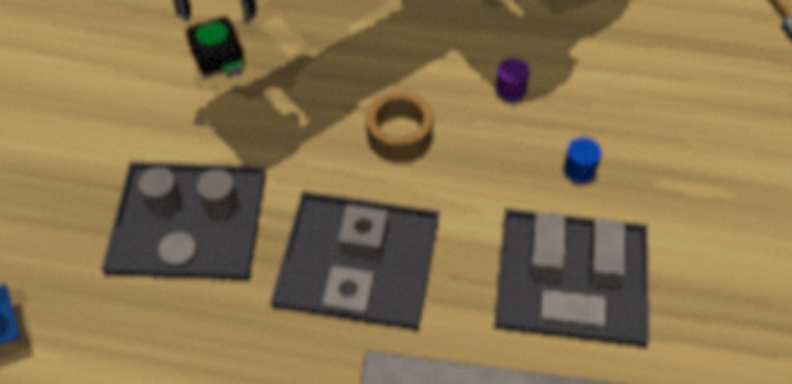

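The picture shows both cores (157,187 and 216,190), the block (362,230) and both bars (549,243 and 609,250) flat in their matching bays. The tape measure (215,45) and the roll (400,125) have not moved, and the gripper is clear.

```bash
python3 -c "
from rig import *
print(finish_job())"
```

```text
the job is handed in; nothing more can be done
None
```

The job is handed in: both cores, both bars and the block stand flat in their matching bays, and the tape measure and tape roll were left where they were, after about 31 s of robot time.

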